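# Return the loan kit to its foam transport trays

## Robot

A 6-joint arm with a two-finger parallel gripper is mounted at the origin on the work surface. World frame = base frame: x ahead of the robot, y to its left, z up, the work surface at z = 0. Lengths are in m, angles in rad, forces in N, time in s.
With the tool pointing down it reaches from about 0.375 to 0.975 m from the base axis. Payload 3.8 kg.
Tool frame: the origin (TCP) lies midway between the tips of the shut fingers; the grasp point (between the pads) lies 19 mm behind it; z points along the fingers, y is the direction in which the jaws open and shut (so a half turn about z gives the same grasp; the last joint's range is limited). The gripper opens to 85 mm and grips with 20 to 120 N. Pads are 22 mm wide; open, the fingers measure 114 mm over their backs; the gripper's body (76 mm by 85 mm) begins 54 mm behind the grasp point. The pads swing forward as they close: fully open they stand 13 mm farther back than shut.
Start: joints at [-1.373, 0.264, 1.604, -0, 1.274, -0.037], TCP at [0.157, -0.656, 0.231] pointing down, gripper open.
Joint ranges: [-2.63, 2.63], [-0.94, 2.18], [0.31, 2.57], [-1.31, 4.45], [0, 2.66], [-2.55, 2.55]. Speed limits (rad/s): [2.57, 2.57, 3.14, 3.14, 3.14, 3.14].

## Interface

Orientations are given as a rotation vector (axis times angle).
In Python, from workcell import bot gives the robot as it stands.
- The arm moves only by the shell command python3 -m inch 'ROWS' [FORCE]. ROWS is JSON, a list of rows, each an object of numbers: "dx", "dy", "dz": the shift along the tool's x, y, z in m; "ax", "ay", "az": the turn, a rotation vector about the tool's x, y, z in degrees; "fingers": the opening, from -1 (shut) to 1 (fully open). A call has 1 to 20 rows; each row is the pose to reach, as a shift and turn from the pose measured when the call began, along the tool's axes at that moment; what a row does not reach only later rows make up. A row lasts 1/8 s, in which the tool goes at most 62.5 mm and 10.7 degrees, less where a joint would pass 70% of its speed; a pose out of reach is approached as far as the arm can. A call with a gripper value outside its range is refused whole. The fingers move at their own pace and stop on an object; FORCE is the grip in N (left out, the last holds). Time passes only in rows, so rows that repeat a pose let the fingers close. It gives the time, the measured TCP pose, the force and the opening at its end, in the units of the state.
- bot.read_state(): the state, without advancing time (a new reading comes with each control period).
- bot.read_camera(name): name is "side" or "top"; returns (picture, depth): 420x560x3 uint8, blue, green, red; 420x560 float32, m along the optical axis (not along the pixel's ray), 0 where there is no reading.
- bot.get_calibration(name): a dict with "intrinsics" (3x3 intrinsics, pixels), "distortion" ([k1, k2, p1, p2, k3] as OpenCV has them; the pictures are not rectified), "view" (4x4, takes a point from world to camera coordinates). Camera axes: x right, y down, z forward; pixel columns grow to the right and rows downward; lengths in m; the calibration is good to about 2 mm. A picture is of the moment at which its call begins. get_calibration takes no time and is no camera call.
- bot.finish_job(): hands the job in, once; it reports no verdict.
Trained networks look in the newest picture that a camera, given by its name, has taken for a name from the list of things; names that differ only in an ending like _2 or _b are one class to them, and where a whole thing is asked for, a point or a joint stands for the part that bears it (a point fixed in the world has none). Each returns a list of dicts, best first, with "p" (0 to 1); they miss things now and then, are a little off and sometimes report something else, mostly with a low value. They report only what shows in the picture. A call takes as long as a camera call. They do not tell look-alikes from the thing itself.
- bot.masks_of(camera, thing): "region" (420x560 bool, what is visible of it) and "box" ([left, top, right, bottom] in pixels, round what is visible of it).
The state is a dict: "time": time; "q": joint angles; "joint_vel": joint speeds; "joint_torque": joint torques, N m; "tool_pos": TCP position; "tcp_rot": TCP orientation; "wrist_force": force on the tool from outside, world axes, zero at the start; "torque": the same for the moment, N m; "width": opening from 0.0 (shut) to 1.0 (fully open).
Only numpy, scipy, OpenCV 4.12 (cv2) and the standard library are available. Lean on these libraries where they do the work, as an engineer would, in place of code of your own. Each camera call takes 0.05 s, during which the arm holds its last target. There are 200 camera calls.

## Task

A loan kit has come back: put the two-way radio, the folding phone, the round speakerphone and the white charger each into the transport tray whose foam pocket is cut to its outline, face up as they lie now and resting flat on the pocket floor, the radio's antenna in the antenna channel. Set each one down gently, never dropping it, and leave the barcode scanner and the label roll where they are.

Things in the scene. Friction and masses are not known exactly. Their poses are not given: they have to be found in the camera images.
- radio: Black two-way radio on its back, screen up. Case 92 x 52 mm, 27 thick; stub antenna 14 thick, 44 long; 136 overall. Origin: on the underside, middle of the overall length. x to the antenna tip, y across (grip width 52), z up. Case from x = -68 to +24 (grip its middle, x = -22); antenna x = +24 to +68 at y = +13.
- phone: Burgundy red folding phone, closed, lying flat: 98 x 48 mm, 24 thick. Origin: centre of its underside; x along its length towards the hinge, y across (grip width 48), z up.
- speaker: Round grey speakerphone puck with a light-blue ring: 64 mm diameter, 32 high, its side upright up to 24. Origin: centre of its underside; z up.
- charger: White square plug-in charger, its two steel plug blades folded into the top: 54 x 54 mm, 28 high. Origin: centre of its underside; x and y along its sides, z up.
- tray_radio: Yellow tray, 170 (x) x 124 mm, 20 high, fixed. Origin: underside centre, z up. Dark foam flush with its rim, cut 8 mm deep to a light-blue floor 12 mm above the bench, 8 mm clear all round the device; dark finger scoops (32 wide) to y = +-54 at x = -22. Pocket: radio outline, 108 x 68 (x = -76 to +32), and a 28 wide channel on to x = +76 at y = +13. The radio's origin and axes match the tray's.
- tray_phone: Yellow tray, 170 (x) x 124 mm, 20 high, fixed. Origin: underside centre, z up. Dark foam flush with its rim, cut 8 mm deep to a light-blue floor 12 mm above the bench, 8 mm clear all round the device; dark finger scoops (32 wide) to y = +-54 at x = 0. Pocket: rounded rectangle 114 (x) x 64, about the origin. Phone lengthwise along x, either way round.
- tray_speaker: Yellow tray, 170 (x) x 124 mm, 20 high, fixed. Origin: underside centre, z up. Dark foam flush with its rim, cut 8 mm deep to a light-blue floor 12 mm above the bench, 8 mm clear all round the device; dark finger scoops (32 wide) to y = +-54 at x = 0. Pocket: round, 80 diameter, about the origin.
- tray_charger: Yellow tray, 170 (x) x 124 mm, 20 high, fixed. Origin: underside centre, z up. Dark foam flush with its rim, cut 8 mm deep to a light-blue floor 12 mm above the bench, 8 mm clear all round the device; dark finger scoops (32 wide) to y = +-54 at x = 0. Pocket: square, 70 x 70, about the origin. Charger square with the tray, any of four ways round.
- scanner: Bystander: cream handheld barcode scanner lying loose near the robot's left side, about 155 mm long (along x), head 64 wide, 30 high. Origin: near the middle of its underside.
- label_roll: Bystander: white roll of paper labels standing loose on its end near the robot's right side, 90 mm diameter, 55 high. Origin: centre of its underside.
Mind the look-alikes: they are no part of the job. Several things look just like the speaker: the one meant starts nearest to the robot's base.

How it is judged:
By the outcome, as a careful person would: the job done as asked, in the order asked, and still so for the second after the job is handed in, with the robot touching nothing.
It also fails if it takes over 106 s, if anything falls off the work surface, if the arm or the gripper's body presses on something with over 40 N, if the wrist force passes 120 N, or if a joint passes its speed limit or range.

## Working session

There is one attempt and no reset: what is moved stays moved. The work goes in short steps, Python scripts to look and compute and a shell command to move; the robot and the scene stay as the last step left them, time stands still between calls to the robot, and variables do not carry over. Pictures are saved under pics/ and viewed, about 12 in all and at most 16, crops included, and the job is handed in when it is done.

```bash
ls; mkdir -p pics; python3 - <<'E'
from workcell import bot
import cv2,numpy as np
for c in("top","side"):
    im,d=bot.read_camera(c); cv2.imwrite(f"pics/{c}0.png",im); k=bot.get_calibration(c); print(c,k["intrinsics"],k["distortion"],k["view"])
print(bot.read_state())
E
```

```text
pics
top [[387.19600036   0.         278.9762102 ]
 [  0.         387.19600036 207.11687018]
 [  0.           0.           1.        ]] [0.01399551 0.         0.         0.         0.        ] [[-0.01151112 -0.99992916  0.00302781 -0.00286989]
 [-0.99802075  0.01130183 -0.0618615   0.45765868]
 [ 0.0618229  -0.00373391 -0.99808015  1.10015055]
 [ 0.          0.          0.          1.        ]]
side [[472.13267581   0.         275.48593137]
 [  0.         472.13267581 209.84870112]
 [  0.           0.           1.        ]] [-0.01315409  0.          0.          0.          0.        ] [[-0.94463998 -0.32773804 -0.01559112  0.45013483]
 [-0.2046306   0.62561988 -0.75281212  0.12407953]
 [ 0.25647928 -0.70794601 -0.65805078  1.26934973]
 [ 0.          0.          0.          1.        ]]
{'time': 0.1, 'q': array([-1.37290805e+00,  2.64689526e-01,  1.60521838e+00,  6.72683487e-06,
        1.27367715e+00, -3.69131179e-02]), 'joint_vel': array([ 0.00041692, -0.00035008, -0.00152303, -0.00111331,  0.00215864,
       -0.00089498]), 'joint_torque': array([ 3.89918114e-04, -5.16706932e+01, -3.68591344e+01, -6.14919213e-05,
        6.28668669e-03, -9.03015859e-06]), 'tool_pos': array([ 0.15690424, -0.65585117,  0.23008891]), 'tcp_rot': array([-3.11799491e+00, -3.67742742e-01,  2.41405878e-04]), 'wrist_force': array([-0.09473283, -0.23251022,  0.10472775]), 'torque': array([ 0.01940103, -0.01834465,  0.07375424]), 'width': 0.9983416206553174}
```

View pics/top0.png

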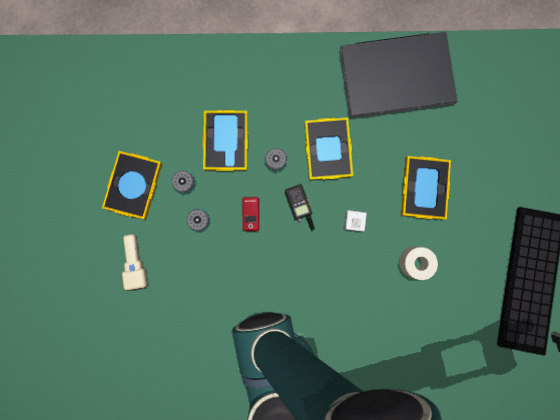

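View pics/side0.png

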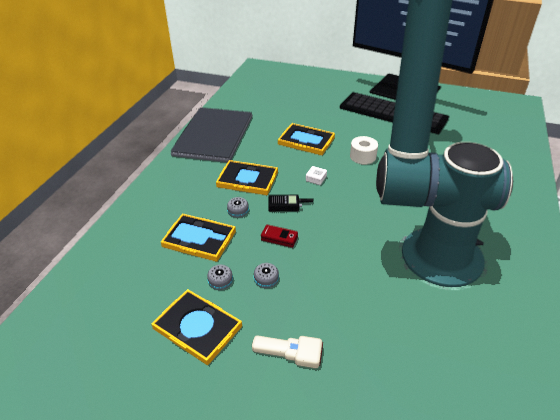

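The top view shows the trays at (131,185) speaker, (226,140) radio, (329,149) charger and (427,188) phone. The devices are: phone (251,214), radio (299,205) with its antenna toward (311,227), charger (356,221), and the nearest speaker (198,220). The look-alikes are at (183,182) and (276,159). Next I'll measure the poses.

```bash
cat > h.py <<'E'
from workcell import bot
import cv2,numpy as np
from scipy.spatial.transform import Rotation as R
def world(c,px,z=None,depth=None):
    k=bot.get_calibration(c);V=np.array(k["view"]);K=np.array(k["intrinsics"])
    px=np.asarray(px,float).reshape(-1,2)
    n=cv2.undistortPoints(px[:,None],K,np.array(k["distortion"]))[:,0]
    r=np.c_[n,np.ones(len(n))]
    if depth is None:
        w=r@V[:3,:3]; o=-V[:3,:3].T@V[:3,3]
        return o+w*((z-o[2])/w[:,2])[:,None]
    return (r*np.asarray(depth)[:,None]-V[:3,3])@V[:3,:3]
def rect(xy):
    (c,s,a)=cv2.minAreaRect(xy.astype(np.float32)*1000)
    if s[0]<s[1]: s=(s[1],s[0]);a+=90
    return np.round(c,1),np.round(s,1),round((a+90)%180-90,1)
def cand(c,thing,im,d,zmin):
    for m in bot.masks_of(c,thing):
        if m["p"]<.3: continue
        v,u=np.nonzero(m["region"]&(d>0))
        w=world(c,np.c_[u,v],depth=d[v,u]); t=w[w[:,2]>zmin][:,:2]
        if len(t)<8: continue
        yield m,w,t
E
cat > look.py <<'E'
from h import *
im,d=bot.read_camera("top")
for n,h in dict(radio=.027,phone=.024,speaker=.032,charger=.028,scanner=.03,label_roll=.055).items():
    for m,w,t in cand("top",n,im,d,h*.4):
        v,u=np.nonzero(m["region"]); p=world("top",np.c_[u,v],z=h*.8)
        print(n,round(m["p"],2),m["box"],"top",rect(t),"all",*rect(p[:,:2]),"cen",(p[:,:2].mean(0)*1000).round(1))
hsv=cv2.cvtColor(im,cv2.COLOR_BGR2HSV)
b=cv2.inRange(hsv,(95,100,120),(115,255,255)); y=cv2.inRange(hsv,(20,150,100),(35,255,255))
for nm,mk,z in(("yel",y,.02),("blue",b,.012)):
    n,l,s,c=cv2.connectedComponentsWithStats(mk)
    for i in range(1,n):
        if s[i,2]>15 and s[i,3]>15:
            v,u=np.nonzero(l==i);p=world("top",np.c_[u,v],z=z);print(nm,c[i].round(),*rect(p[:,:2]))
E
python3 look.py
```

```text
radio 0.87 [282.2, 183.0, 313.6, 232.7] top (array([452.7, -68.5]), array([133.3,  53.3]), 19.3) all [454.3 -67. ] [136.5  58. ] 17.5 cen [465.4 -64.3]
phone 0.67 [245.8, 198.2, 262.0, 232.0] top (array([438.5,  74.9]), array([97.2, 46. ]), -0.3) all [438.6  75.1] [97.4 45.9] -0.5 cen [438.2  75.4]
speaker 0.84 [186.2, 205.2, 211.9, 229.8] top (array([424., 223.]), array([61.7, 59.2]), 43.7) all [423.6 222.9] [62.6 59.8] 44.7 cen [423.5 222.9]
speaker 0.63 [265.9, 146.5, 284.7, 169.5] top (array([5.941e+02, 5.000e-01]), array([60.8, 60.8]), -0.3) all [5.939e+02 3.000e-01] [66.6 60.3] -0.6 cen [593.5   1.5]
speaker 0.56 [171.7, 173.8, 195.5, 195.0] top (array([532.8, 265.8]), array([60.4, 59.9]), 42.8) all [531.9 265.1] [65.2 60.3] 44.6 cen [531.7 265.2]
charger 0.8 [345.6, 215.3, 368.5, 232.2] top (array([ 415.1, -226.9]), array([55., 54.]), 81.9) all [ 415.2 -225.4] [58.1 54.5] 82.2 cen [ 415.1 -225.7]
scanner 0.78 [121.1, 234.7, 147.5, 289.9] top (array([307.1, 407.5]), array([152.4,  64.1]), 6.8) all [307.  408.2] [152.5  68.1] 9.0 cen [295.2 405.6]
scanner 0.43 [200.6, 109.5, 245.8, 170.7] top (array([652.8, 147.6]), array([176.2, 131.2]), -4.3) all [652.8 146.5] [175.  129.6] -0.5 cen [650.8 146.4]
label_roll 0.76 [399.6, 245.4, 436.8, 282.0] top (array([ 297. , -395.9]), array([89.3, 87.1]), 74.1) all [ 296.3 -393.1] [102.4  88.3] 88.2 cen [ 297.2 -392.8]
yel [224. 143.] [653.7 145.8] [175.7 127.2] -0.4
yel [328. 149.] [ 626.1 -153.1] [177.9 131. ] 1.5
yel [134. 186.] [526.8 413.9] [177.1 132. ] -15.0
yel [424. 188.] [ 509.6 -430.7] [176.8 132. ] -4.9
blue [226. 136.] [655.5 146.8] [147.3  69.9] -0.6
blue [328. 148.] [ 627.6 -153.8] [71.2 69.2] -86.2
blue [426. 187.] [ 509.7 -432.8] [114.1  63.9] -5.4
blue [132. 185.] [528.  416.4] [78.3 77.8] -0.6
```

```bash
cat > go.py <<'E'
import sys
from h import *
# go.py x y z(mm) psi(deg: world direction of tool y, mod 180)
x,y,z,psi=map(float,sys.argv[1:5]); s=bot.read_state(); r0=R.from_rotvec(s["tcp_rot"]).as_matrix(); p0=s["tool_pos"]
best=None
for k in(-2,-1,0,1,2):
    q6=np.degrees(np.arctan2(y,x))-(psi+180*k)
    if abs(q6)<140 and (best is None or abs(q6-np.degrees(s["q"][5]))<abs(best[0]-np.degrees(s["q"][5]))): best=(q6,psi+180*k)
a=np.radians(best[1]); Y=[np.cos(a),np.sin(a),0];Z=[0,0,-1];X=np.cross(Y,Z)
d=r0.T@(np.array([x,y,z])/1000-p0); rv=np.degrees(R.from_matrix(r0.T@np.c_[X,Y,Z]).as_rotvec())
print("d",d.round(4),"a",rv.round(2),"rows",round(np.linalg.norm(d)/.0625,1),round(np.linalg.norm(rv)/10.7,1),"q6",round(best[0]))
E
python3 - <<'E'
from h import *
im,d=bot.read_camera("top")
for m,w,t in cand("top","radio",im,d,.015):
    a=np.radians(18.)
    for i in range(3):
        e=np.array([np.cos(a),np.sin(a)]); s=t@e; b=t[s>s.max()-.085]; r=rect(b); a=np.radians(r[2] if abs(r[2])<45 else r[2]-90*np.sign(r[2]))
        c=r[0]; print(r,"case angle",np.degrees(a)); 
    print("antenna end", (t[s<s.min()+.03].mean(0)*1000).round(1))
    print("case centre by max end", s.max()*1000-46)
E
for z in 150; do python3 go.py 474 -61 $z 108; done
```

```text
(array([475.3, -60.3]), array([85.5, 52.4]), 20.4) case angle 20.4
(array([475.5, -59.8]), array([84.7, 52.5]), 21.2) case angle 21.200000000000003
(array([475.5, -59.8]), array([84.7, 52.5]), 21.2) case angle 21.200000000000003
antenna end [411.3 -95.3]
case centre by max end 418.10006246658554
d [ 0.4468 -0.5054  0.0813] a [-0.   -0.   -4.55] rows 10.9 0.4 q6 65
```

```bash
python3 go.py 474 -60.5 110 109.5
```

```text
d [ 0.4469 -0.5059  0.1213] a [-0.   -0.   -6.05] rows 11.0 0.6 q6 63
```

```bash
python3 -m inch '[{"dx":0.03,"dy":-0.034,"dz":0,"fingers":0.6},{"dx":0.07,"dy":-0.08,"dz":0.01},{"dx":0.11,"dy":-0.126,"dz":0.02},{"dx":0.15,"dy":-0.17,"dz":0.03},{"dx":0.19,"dy":-0.215,"dz":0.05},{"dx":0.23,"dy":-0.26,"dz":0.06},{"dx":0.27,"dy":-0.306,"dz":0.07},{"dx":0.31,"dy":-0.351,"dz":0.08},{"dx":0.35,"dy":-0.396,"dz":0.09,"az":-2},{"dx":0.39,"dy":-0.442,"dz":0.1,"az":-4},{"dx":0.425,"dy":-0.48,"dz":0.12,"az":-6},{"dx":0.447,"dy":-0.506,"dz":0.121,"az":-6},{"dx":0.447,"dy":-0.506,"dz":0.121,"az":-6},{"dx":0.447,"dy":-0.506,"dz":0.121,"az":-6}]' 40; python3 go.py 474 -60.5 4 109.5
```

```text
d [ 0.4469 -0.5059  0.2273] a [-0.   -0.   -6.05] rows 11.4 0.6 q6 63invalid input at $[0]: expected keys dx, dy, dz, ax, ay, az, fingers
```

```bash
python3 -m inch '[{"dx":0.2,"dy":-0.226,"dz":0.05,"ax":0,"ay":0,"az":-6,"fingers":0.6},{"dx":0.2,"dy":-0.226,"dz":0.05,"ax":0,"ay":0,"az":-6,"fingers":0.6},{"dx":0.2,"dy":-0.226,"dz":0.05,"ax":0,"ay":0,"az":-6,"fingers":0.6},{"dx":0.2,"dy":-0.226,"dz":0.05,"ax":0,"ay":0,"az":-6,"fingers":0.6},{"dx":0.2,"dy":-0.226,"dz":0.05,"ax":0,"ay":0,"az":-6,"fingers":0.6},{"dx":0.447,"dy":-0.506,"dz":0.12,"ax":0,"ay":0,"az":-6,"fingers":0.6},{"dx":0.447,"dy":-0.506,"dz":0.12,"ax":0,"ay":0,"az":-6,"fingers":0.6},{"dx":0.447,"dy":-0.506,"dz":0.12,"ax":0,"ay":0,"az":-6,"fingers":0.6},{"dx":0.447,"dy":-0.506,"dz":0.12,"ax":0,"ay":0,"az":-6,"fingers":0.6},{"dx":0.447,"dy":-0.506,"dz":0.12,"ax":0,"ay":0,"az":-6,"fingers":0.6},{"dx":0.447,"dy":-0.506,"dz":0.12,"ax":0,"ay":0,"az":-6,"fingers":0.6},{"dx":0.447,"dy":-0.506,"dz":0.12,"ax":0,"ay":0,"az":-6,"fingers":0.6},{"dx":0.447,"dy":-0.506,"dz":0.12,"ax":0,"ay":0,"az":-6,"fingers":0.6}]' 40; python3 go.py 474 -60.5 4 109.5
```

```text
time: 2.17
tool_pos: [0.474, -0.0601, 0.1113]
tcp_rot: [3.096, 0.534, -0.001]
wrist_force: [-0.7, -0.2, 0.5]
width: 0.798
d [-1.000e-04  3.000e-04  1.073e-01] a [0.01 0.03 0.06] rows 1.7 0.0 q6 63
```

```bash
python3 -m inch '[{"dx":0,"dy":0,"dz":0.05,"ax":0,"ay":0,"az":0,"fingers":0.6},{"dx":0,"dy":0,"dz":0.085,"ax":0,"ay":0,"az":0,"fingers":0.6},{"dx":0,"dy":0,"dz":0.106,"ax":0,"ay":0,"az":0,"fingers":0.6},{"dx":0,"dy":0,"dz":0.106,"ax":0,"ay":0,"az":0,"fingers":0.6},{"dx":0,"dy":0,"dz":0.106,"ax":0,"ay":0,"az":0,"fingers":-0.2},{"dx":0,"dy":0,"dz":0.106,"ax":0,"ay":0,"az":0,"fingers":-0.2},{"dx":0,"dy":0,"dz":0.106,"ax":0,"ay":0,"az":0,"fingers":-0.2},{"dx":0,"dy":0,"dz":0.106,"ax":0,"ay":0,"az":0,"fingers":-0.2},{"dx":0,"dy":0,"dz":0.106,"ax":0,"ay":0,"az":0,"fingers":-0.2}]' 40; python3 -c "
from h import *
im,d=bot.read_camera('side');cv2.imwrite('pics/g1.png',cv2.resize(im[150:300,200:400],None,fx=3,fy=3));print(bot.read_state()['wrist_force'])"
```

```text
time: 3.3
tool_pos: [0.4752, -0.0608, 0.0067]
tcp_rot: [3.094, 0.534, 0.002]
wrist_force: [-1.2, -2.9, 6.8]
width: 0.596
[-1.34818603 -3.80983776  7.22926943]
```

View pics/g1.png

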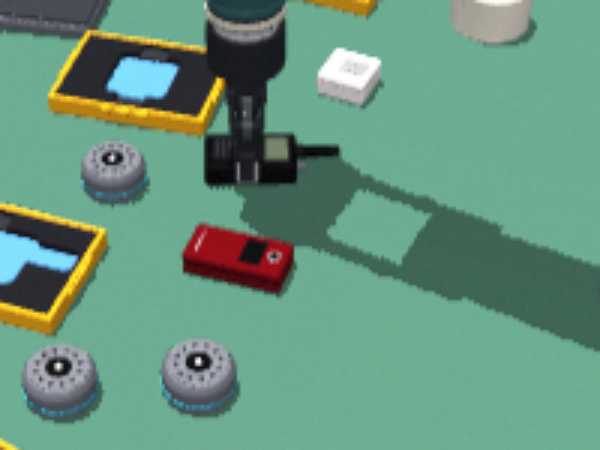

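The radio is held in the jaws at crop (250,160), across the case, and the opening of about 51 mm agrees. I'll lift it and carry it above its tray.

```bash
python3 -m inch '[{"dx":0,"dy":0,"dz":-0.03,"ax":0,"ay":0,"az":0,"fingers":-0.2},{"dx":0,"dy":0,"dz":-0.07,"ax":0,"ay":0,"az":0,"fingers":-0.2},{"dx":0,"dy":0,"dz":-0.1,"ax":0,"ay":0,"az":0,"fingers":-0.2},{"dx":0,"dy":0,"dz":-0.1,"ax":0,"ay":0,"az":0,"fingers":-0.2}]' 40;python3 go.py 676.5 146.3 90 89.5
```

```text
time: 3.85
tool_pos: [0.4773, -0.0608, 0.1093]
tcp_rot: [3.092, 0.534, 0.011]
wrist_force: [-0.5, -0.5, -1.4]
width: 0.598
d [ 0.257  -0.1284  0.0203] a [ 0.22 -0.42 20.1 ] rows 4.6 1.9 q6 103
```

```bash
python3 -m inch '[{"dx":0.05,"dy":-0.025,"dz":0,"ax":0,"ay":0,"az":4,"fingers":-0.2},{"dx":0.1,"dy":-0.05,"dz":0,"ax":0,"ay":0,"az":8,"fingers":-0.2},{"dx":0.15,"dy":-0.075,"dz":0.01,"ax":0,"ay":0,"az":12,"fingers":-0.2},{"dx":0.2,"dy":-0.1,"dz":0.02,"ax":0,"ay":0,"az":16,"fingers":-0.2},{"dx":0.24,"dy":-0.12,"dz":0.02,"ax":0.2,"ay":-0.4,"az":20,"fingers":-0.2},{"dx":0.257,"dy":-0.128,"dz":0.02,"ax":0.2,"ay":-0.4,"az":20,"fingers":-0.2},{"dx":0.257,"dy":-0.128,"dz":0.02,"ax":0.2,"ay":-0.4,"az":20,"fingers":-0.2},{"dx":0.257,"dy":-0.128,"dz":0.02,"ax":0.2,"ay":-0.4,"az":20,"fingers":-0.2}]' 40;python3 go.py 676.5 146.3 19 89.5
python3 -c "
from h import *
im,d=bot.read_camera('side');cv2.imwrite('pics/g2.png',cv2.resize(im[150:300,120:320],None,fx=4,fy=4))"
```

```text
time: 4.85
tool_pos: [0.6748, 0.1453, 0.0882]
tcp_rot: [3.14, -0.011, -0.005]
wrist_force: [0.1, -0.4, -1.4]
width: 0.598
d [ 0.0019 -0.001   0.0692] a [0.07 0.19 0.11] rows 1.1 0.0 q6 103
```

View pics/g2.png

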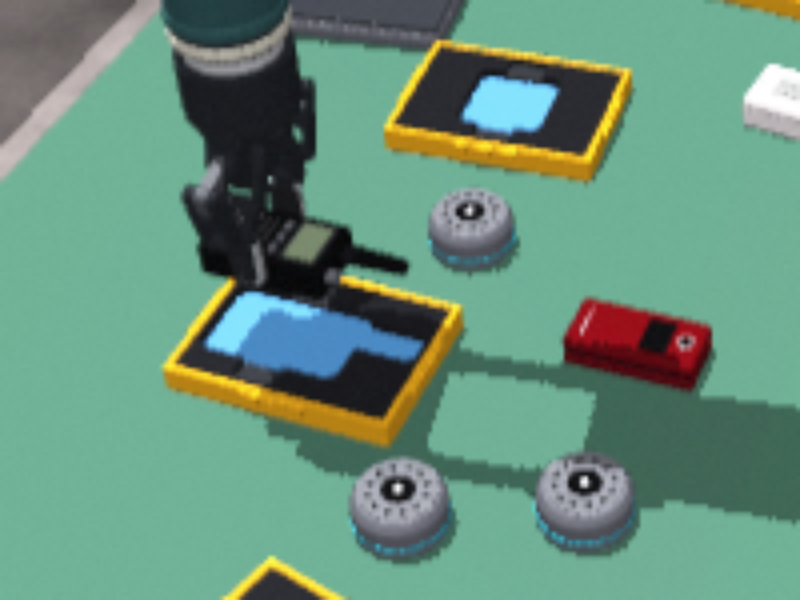

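The radio hangs level and square above its pocket, with the antenna toward the channel. I'll lower it slowly.

```bash
python3 -m inch '[{"dx":0.002,"dy":-0.001,"dz":0.03,"ax":0,"ay":0,"az":0,"fingers":-0.2},{"dx":0.002,"dy":-0.001,"dz":0.055,"ax":0,"ay":0,"az":0,"fingers":-0.2},{"dx":0.002,"dy":-0.001,"dz":0.063,"ax":0,"ay":0,"az":0,"fingers":-0.2},{"dx":0.002,"dy":-0.001,"dz":0.066,"ax":0,"ay":0,"az":0,"fingers":-0.2},{"dx":0.002,"dy":-0.001,"dz":0.068,"ax":0,"ay":0,"az":0,"fingers":-0.2},{"dx":0.002,"dy":-0.001,"dz":0.068,"ax":0,"ay":0,"az":0,"fingers":-0.2}]' 40;python3 go.py 676.5 146.3 19 89.5
```

```text
time: 5.65
tool_pos: [0.6775, 0.1461, 0.0218]
tcp_rot: [3.141, -0.012, -0.001]
wrist_force: [-0.5, 0.3, -3.7]
width: 0.6
d [-0.001  -0.0002  0.0028] a [0.04 0.05 0.08] rows 0.0 0.0 q6 103
```

```bash
python3 -m inch '[{"dx":-0.001,"dy":0,"dz":0.002,"ax":0,"ay":0,"az":0,"fingers":-0.2},{"dx":-0.001,"dy":0,"dz":0.003,"ax":0,"ay":0,"az":0,"fingers":-0.2},{"dx":-0.001,"dy":0,"dz":0.003,"ax":0,"ay":0,"az":0,"fingers":-0.2},{"dx":-0.001,"dy":0,"dz":0.003,"ax":0,"ay":0,"az":0,"fingers":-0.2}]' 40;python3 go.py 676.5 146.3 18 89.5
```

```text
time: 6.15
tool_pos: [0.6765, 0.1461, 0.0188]
tcp_rot: [3.141, -0.011, -0.001]
wrist_force: [-0.5, 0.1, -2.1]
width: 0.597
d [-0.     -0.0002  0.0008] a [0.04 0.05 0.08] rows 0.0 0.0 q6 103
```

```bash
python3 -m inch '[{"dx":0,"dy":0,"dz":0.001,"ax":0,"ay":0,"az":0,"fingers":-0.2},{"dx":0,"dy":0,"dz":0.0015,"ax":0,"ay":0,"az":0,"fingers":-0.2},{"dx":0,"dy":0,"dz":0.0015,"ax":0,"ay":0,"az":0,"fingers":-0.2},{"dx":0,"dy":0,"dz":0.0015,"ax":0,"ay":0,"az":0,"fingers":-0.2}]' 40
```

```text
time: 6.65
tool_pos: [0.6766, 0.1461, 0.0187]
tcp_rot: [3.141, -0.011, -0.001]
wrist_force: [-3.4, -1.0, 5.2]
width: 0.602
```

Contact: 5 N upward at the expected height. I'll release to about 68 mm and lift.

```bash
python3 -m inch '[{"dx":0,"dy":0,"dz":0,"ax":0,"ay":0,"az":0,"fingers":0.3},{"dx":0,"dy":0,"dz":0,"ax":0,"ay":0,"az":0,"fingers":0.5},{"dx":0,"dy":0,"dz":0,"ax":0,"ay":0,"az":0,"fingers":0.6},{"dx":0,"dy":0,"dz":0,"ax":0,"ay":0,"az":0,"fingers":0.6},{"dx":0,"dy":0,"dz":-0.03,"ax":0,"ay":0,"az":0,"fingers":0.6},{"dx":0,"dy":0,"dz":-0.08,"ax":0,"ay":0,"az":0,"fingers":0.6},{"dx":0,"dy":0,"dz":-0.1,"ax":0,"ay":0,"az":0,"fingers":0.6}]' 40;python3 go.py 438.5 75 110 89.6
```

```text
time: 7.52
tool_pos: [0.6789, 0.1466, 0.1225]
tcp_rot: [-3.141, 0.011, -0.007]
wrist_force: [0.1, 0.1, 0.7]
width: 0.799
d [-0.2399  0.0734  0.0113] a [-0.02 -0.27 -0.02] rows 4.0 0.0 q6 100
```

```bash
python3 -m inch '[{"dx":-0.06,"dy":0.018,"dz":0,"ax":0,"ay":0,"az":0,"fingers":0.6},{"dx":-0.12,"dy":0.036,"dz":0,"ax":0,"ay":0,"az":0,"fingers":0.6},{"dx":-0.18,"dy":0.054,"dz":0,"ax":0,"ay":0,"az":0,"fingers":0.6},{"dx":-0.24,"dy":0.073,"dz":0.01,"ax":0,"ay":0,"az":0,"fingers":0.6},{"dx":-0.24,"dy":0.073,"dz":0.01,"ax":0,"ay":0,"az":0,"fingers":0.6},{"dx":-0.24,"dy":0.073,"dz":0.01,"ax":0,"ay":0,"az":0,"fingers":0.6},{"dx":-0.24,"dy":0.073,"dz":0.01,"ax":0,"ay":0,"az":0,"fingers":0.6}]' 40;python3 go.py 438.5 75 8 89.6;python3 -c "
from h import *
im,d=bot.read_camera('side');cv2.imwrite('pics/g3.png',cv2.resize(im[150:300,120:320],None,fx=4,fy=4))"
```

```text
time: 8.4
tool_pos: [0.4409, 0.0757, 0.1125]
tcp_rot: [-3.141, 0.011, -0.012]
wrist_force: [0.7, 1.2, -0.4]
width: 0.802
d [-0.0032  0.0008  0.1045] a [-0.04 -0.44 -0.01] rows 1.7 0.0 q6 100
```

View pics/g3.png

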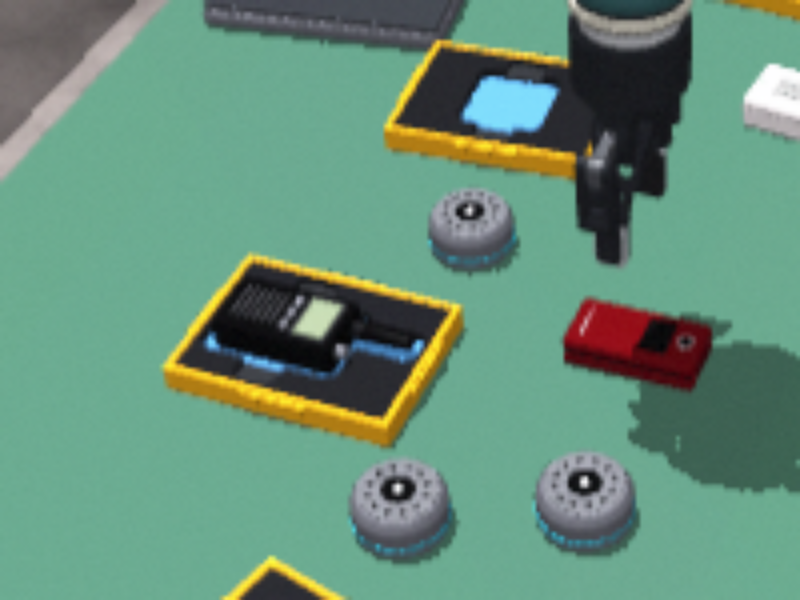

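The radio lies flat in its pocket with the antenna in the channel. Next is the phone.

```bash
python3 -m inch '[{"dx":-0.003,"dy":0.001,"dz":0.04,"ax":0,"ay":-0.4,"az":0,"fingers":0.6},{"dx":-0.003,"dy":0.001,"dz":0.08,"ax":0,"ay":-0.4,"az":0,"fingers":0.6},{"dx":-0.003,"dy":0.001,"dz":0.104,"ax":0,"ay":-0.4,"az":0,"fingers":0.6},{"dx":-0.003,"dy":0.001,"dz":0.104,"ax":0,"ay":-0.4,"az":0,"fingers":0.6},{"dx":-0.003,"dy":0.001,"dz":0.104,"ax":0,"ay":-0.4,"az":0,"fingers":-0.3},{"dx":-0.003,"dy":0.001,"dz":0.104,"ax":0,"ay":-0.4,"az":0,"fingers":-0.3},{"dx":-0.003,"dy":0.001,"dz":0.104,"ax":0,"ay":-0.4,"az":0,"fingers":-0.3},{"dx":-0.003,"dy":0.001,"dz":0.104,"ax":0,"ay":-0.4,"az":0,"fingers":-0.3},{"dx":-0.003,"dy":0.001,"dz":0.104,"ax":0,"ay":-0.4,"az":0,"fingers":-0.3}]' 40;python3 -m inch '[{"dx":0,"dy":0,"dz":-0.03,"ax":0,"ay":0,"az":0,"fingers":-0.3},{"dx":0,"dy":0,"dz":-0.07,"ax":0,"ay":0,"az":0,"fingers":-0.3},{"dx":0,"dy":0,"dz":-0.1,"ax":0,"ay":0,"az":0,"fingers":-0.3},{"dx":0,"dy":0,"dz":-0.1,"ax":0,"ay":0,"az":0,"fingers":-0.3},{"dx":0,"dy":0,"dz":-0.1,"ax":0,"ay":0,"az":0,"fingers":-0.3}]' 40;python3 go.py 509.6 -431.8 100 84.8
```

```text
time: 9.57
tool_pos: [0.4403, 0.0751, 0.0099]
tcp_rot: [-3.14, 0.011, -0.006]
wrist_force: [0.4, 0.2, 5.9]
width: 0.547
time: 10.2
tool_pos: [0.4387, 0.0748, 0.1086]
tcp_rot: [-3.141, 0.011, -0.003]
wrist_force: [-0.9, 0.2, -1.1]
width: 0.548
d [0.0745 0.5061 0.0083] a [-0.06 -0.1   4.79] rows 8.2 0.4 q6 55
```

```bash
python3 -m inch '[{"dx":0.004,"dy":0.03,"dz":0,"ax":0,"ay":0,"az":0,"fingers":-0.3},{"dx":0.013,"dy":0.09,"dz":0,"ax":0,"ay":0,"az":0,"fingers":-0.3},{"dx":0.022,"dy":0.15,"dz":0,"ax":0,"ay":0,"az":1,"fingers":-0.3},{"dx":0.031,"dy":0.21,"dz":0,"ax":0,"ay":0,"az":2,"fingers":-0.3},{"dx":0.04,"dy":0.27,"dz":0,"ax":0,"ay":0,"az":3,"fingers":-0.3},{"dx":0.049,"dy":0.33,"dz":0,"ax":0,"ay":0,"az":4,"fingers":-0.3},{"dx":0.057,"dy":0.39,"dz":0,"ax":0,"ay":0,"az":4.8,"fingers":-0.3},{"dx":0.066,"dy":0.45,"dz":0.005,"ax":0,"ay":0,"az":4.8,"fingers":-0.3},{"dx":0.074,"dy":0.49,"dz":0.008,"ax":0,"ay":0,"az":4.8,"fingers":-0.3},{"dx":0.0745,"dy":0.506,"dz":0.008,"ax":0,"ay":0,"az":4.8,"fingers":-0.3},{"dx":0.0745,"dy":0.506,"dz":0.008,"ax":0,"ay":0,"az":4.8,"fingers":-0.3},{"dx":0.0745,"dy":0.506,"dz":0.008,"ax":0,"ay":0,"az":4.8,"fingers":-0.3},{"dx":0.0745,"dy":0.506,"dz":0.008,"ax":0,"ay":0,"az":4.8,"fingers":-0.3}]' 40;python3 go.py 509.6 -431.8 22 84.8;python3 -c "
from h import *
im,d=bot.read_camera('side');cv2.imwrite('pics/g4.png',cv2.resize(im[70:190,230:430],None,fx=4,fy=4))"
```

```text
time: 11.82
tool_pos: [0.5096, -0.4301, 0.1002]
tcp_rot: [-3.137, 0.141, -0.002]
wrist_force: [-0.3, -0.1, -0.5]
width: 0.544
d [0.0001 0.0018 0.0782] a [-0.09 -0.07  0.07] rows 1.3 0.0 q6 55
```

View pics/g4.png

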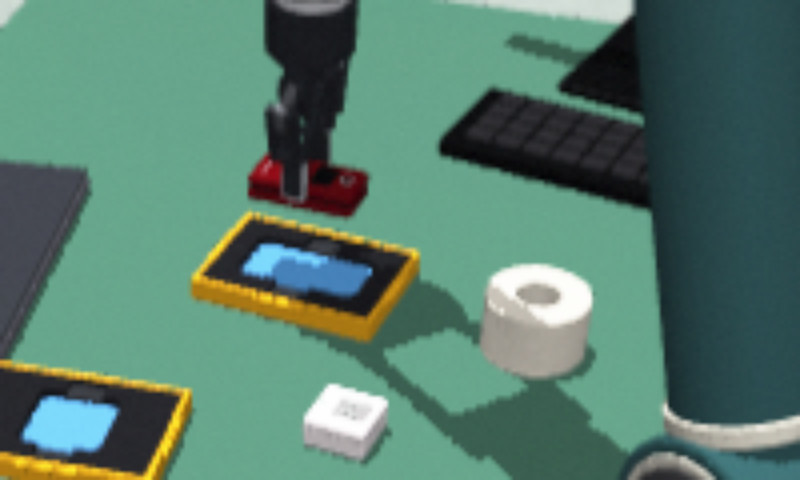

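The phone hangs level over its pocket, lengthwise with the tray. I'll lower it.

```bash
python3 -m inch '[{"dx":0,"dy":0.002,"dz":0.03,"ax":0,"ay":0,"az":0,"fingers":-0.3},{"dx":0,"dy":0.002,"dz":0.06,"ax":0,"ay":0,"az":0,"fingers":-0.3},{"dx":0,"dy":0.002,"dz":0.07,"ax":0,"ay":0,"az":0,"fingers":-0.3},{"dx":0,"dy":0.002,"dz":0.074,"ax":0,"ay":0,"az":0,"fingers":-0.3},{"dx":0,"dy":0.002,"dz":0.077,"ax":0,"ay":0,"az":0,"fingers":-0.3},{"dx":0,"dy":0.002,"dz":0.077,"ax":0,"ay":0,"az":0,"fingers":-0.3},{"dx":0,"dy":0.002,"dz":0.078,"ax":0,"ay":0,"az":0,"fingers":-0.3},{"dx":0,"dy":0.002,"dz":0.078,"ax":0,"ay":0,"az":0,"fingers":-0.3},{"dx":0,"dy":0.002,"dz":0.078,"ax":0,"ay":0,"az":0,"fingers":-0.3}]' 40
```

```text
time: 13.0
tool_pos: [0.5098, -0.4323, 0.0227]
tcp_rot: [-3.137, 0.141, -0.003]
wrist_force: [1.2, -0.3, -1.3]
width: 0.547
```

```bash
python3 -m inch '[{"dx":0,"dy":0,"dz":0.001,"ax":0,"ay":0,"az":0,"fingers":-0.3},{"dx":0,"dy":0,"dz":0.0015,"ax":0,"ay":0,"az":0,"fingers":-0.3},{"dx":0,"dy":0,"dz":0.002,"ax":0,"ay":0,"az":0,"fingers":-0.3},{"dx":0,"dy":0,"dz":0.002,"ax":0,"ay":0,"az":0,"fingers":-0.3}]' 40
```

```text
time: 13.5
tool_pos: [0.5098, -0.4324, 0.0219]
tcp_rot: [-3.137, 0.141, -0.003]
wrist_force: [-2.3, 1.0, 6.3]
width: 0.551
```

```bash
python3 -m inch '[{"dx":0,"dy":0,"dz":0,"ax":0,"ay":0,"az":0,"fingers":0.2},{"dx":0,"dy":0,"dz":0,"ax":0,"ay":0,"az":0,"fingers":0.5},{"dx":0,"dy":0,"dz":0,"ax":0,"ay":0,"az":0,"fingers":0.55},{"dx":0,"dy":0,"dz":0,"ax":0,"ay":0,"az":0,"fingers":0.55},{"dx":0,"dy":0,"dz":-0.03,"ax":0,"ay":0,"az":0,"fingers":0.55},{"dx":0,"dy":0,"dz":-0.08,"ax":0,"ay":0,"az":0,"fingers":0.55},{"dx":0,"dy":0,"dz":-0.1,"ax":0,"ay":0,"az":0,"fingers":0.8}]' 40;python3 go.py 424 223 110 75;python3 -c "
from h import *
im,d=bot.read_camera('side');cv2.imwrite('pics/g5.png',cv2.resize(im[70:190,230:430],None,fx=4,fy=4))"
```

```text
time: 14.38
tool_pos: [0.5113, -0.434, 0.1256]
tcp_rot: [3.136, -0.141, 0.01]
wrist_force: [0.1, -0.8, -0.4]
width: 0.894
d [-0.1458 -0.6466  0.0132] a [ 0.1  -0.37  9.86] rows 10.6 0.9 q6 133
```

View pics/g5.png

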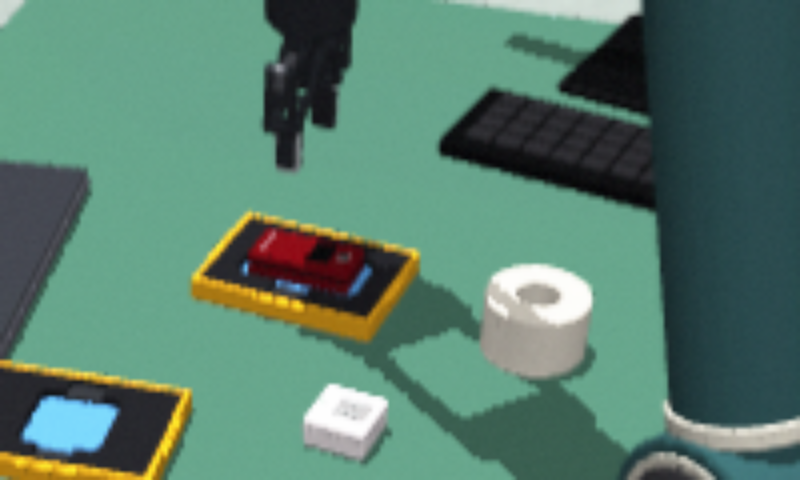

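The phone lies flat inside its pocket. Next is the speaker, turning the wrist back to stay clear of the joint-6 limit.

```bash
python3 -m inch '[{"dx":-0.009,"dy":-0.04,"dz":0,"ax":0,"ay":0,"az":-10,"fingers":0.8},{"dx":-0.018,"dy":-0.08,"dz":0,"ax":0,"ay":0,"az":-20,"fingers":0.8},{"dx":-0.027,"dy":-0.12,"dz":0,"ax":0,"ay":0,"az":-30,"fingers":0.8},{"dx":-0.036,"dy":-0.16,"dz":0,"ax":0,"ay":0,"az":-40,"fingers":0.8},{"dx":-0.045,"dy":-0.2,"dz":0,"ax":0,"ay":0,"az":-50,"fingers":0.8},{"dx":-0.054,"dy":-0.24,"dz":0,"ax":0,"ay":0,"az":-60,"fingers":0.8},{"dx":-0.063,"dy":-0.28,"dz":0,"ax":0,"ay":0,"az":-70,"fingers":0.8},{"dx":-0.072,"dy":-0.32,"dz":0,"ax":0,"ay":0,"az":-80,"fingers":0.8},{"dx":-0.081,"dy":-0.36,"dz":0,"ax":0,"ay":0,"az":-90,"fingers":0.8},{"dx":-0.09,"dy":-0.4,"dz":0,"ax":0,"ay":0,"az":-100,"fingers":0.8},{"dx":-0.099,"dy":-0.44,"dz":0,"ax":0,"ay":0,"az":-110,"fingers":0.8},{"dx":-0.108,"dy":-0.48,"dz":0,"ax":0,"ay":0,"az":-120,"fingers":0.8},{"dx":-0.117,"dy":-0.52,"dz":0,"ax":0,"ay":0,"az":-130,"fingers":0.8},{"dx":-0.126,"dy":-0.56,"dz":0,"ax":0,"ay":0,"az":-140,"fingers":0.8},{"dx":-0.135,"dy":-0.6,"dz":0.005,"ax":0,"ay":0,"az":-150,"fingers":0.8},{"dx":-0.146,"dy":-0.646,"dz":0.013,"ax":0,"ay":0,"az":-160,"fingers":0.8},{"dx":-0.146,"dy":-0.646,"dz":0.013,"ax":0,"ay":0,"az":-170,"fingers":0.8},{"dx":-0.146,"dy":-0.646,"dz":0.013,"ax":0,"ay":0,"az":-170,"fingers":0.8},{"dx":-0.146,"dy":-0.646,"dz":0.013,"ax":0,"ay":0,"az":-170,"fingers":0.8}]' 40;python3 go.py 424 223 8 75;python3 look.py | grep -v yel
```

```text
time: 16.8
tool_pos: [0.424, 0.2213, 0.1102]
tcp_rot: [0.418, 3.106, -0.006]
wrist_force: [-0.2, -0.9, 0.1]
width: 0.899
d [0.0013 0.002  0.1022] a [-0.18  0.45 -0.32] rows 1.6 0.1 q6 -47
radio 0.95 [211.5, 115.1, 235.0, 167.1] top (array([652.6, 146.3]), array([132.1,  51.3]), 0.1) all [656.2 148.3] [134.7  52. ] -0.1 cen [669.2 148.1]
phone 0.92 [419.9, 169.4, 439.4, 203.9] top (array([ 510.5, -433. ]), array([101. ,  49.7]), -3.8) all [ 510.1 -435.8] [99.7 53.8] -4.7 cen [ 510.2 -435.7]
speaker 0.97 [266.3, 148.4, 285.5, 171.0] top (array([5.942e+02, 3.000e-01]), array([61.6, 60.4]), -0.5) all [5.939e+02 3.000e-01] [60.8 60.3] -0.6 cen [594.    1.5]
speaker 0.7 [171.1, 174.1, 194.1, 195.2] top (array([503.3, 236.5]), array([143.2,  53.9]), 40.4) all [534.4 262.5] [65.8 53.6] 41.6 cen [533.5 263.8]
speaker 0.69 [190.7, 206.7, 211.7, 232.3] top (array([418.9, 202.1]), array([71.8, 63. ]), 79.7) all [421.8 215.5] [64.2 45.3] -9.3 cen [426.7 216.2]
charger 0.7 [344.8, 212.6, 365.1, 232.8] top (array([ 415.2, -226.7]), array([54.5, 54.2]), 81.5) all [ 415.4 -227. ] [59.7 54.9] 81.2 cen [ 415.1 -226.3]
scanner 0.65 [129.8, 245.1, 146.4, 288.7] top (array([333.8, 345.7]), array([188.8, 100.8]), -45.3) all [291.9 389.7] [116.7  29. ] 14.7 cen [287.7 389. ]
label_roll 0.73 [401.0, 247.4, 437.4, 279.6] top (array([ 297. , -395.7]), array([89.8, 87.1]), 88.8) all [ 297.6 -393.1] [102.4  91.1] 88.2 cen [ 297.6 -393.2]
blue [232. 144.] [655.3 131.4] [149.8  40.3] -8.3
blue [328. 148.] [ 627.6 -153.8] [71.2 69.2] -86.2
blue [420. 190.] [ 510.  -429.3] [113.6  60.4] -2.1
blue [131. 183.] [535.3 419.4] [79.1 61.4] -63.6
```

```bash
python3 -m inch '[{"dx":0.001,"dy":0.002,"dz":0.04,"ax":0,"ay":0.4,"az":0,"fingers":0.8},{"dx":0.001,"dy":0.002,"dz":0.08,"ax":0,"ay":0.4,"az":0,"fingers":0.8},{"dx":0.001,"dy":0.002,"dz":0.1,"ax":0,"ay":0.4,"az":0,"fingers":0.8},{"dx":0.001,"dy":0.002,"dz":0.106,"ax":0,"ay":0.4,"az":0,"fingers":0.8},{"dx":0.001,"dy":0.002,"dz":0.109,"ax":0,"ay":0.4,"az":0,"fingers":0.8},{"dx":0.001,"dy":0.002,"dz":0.109,"ax":0,"ay":0.4,"az":0,"fingers":0.8},{"dx":0.001,"dy":0.002,"dz":0.109,"ax":0,"ay":0.4,"az":0,"fingers":0.8}]' 40; python3 -m inch '[{"dx":0,"dy":0,"dz":0,"ax":0,"ay":0,"az":0,"fingers":0.1},{"dx":0,"dy":0,"dz":0,"ax":0,"ay":0,"az":0,"fingers":0.1},{"dx":0,"dy":0,"dz":0,"ax":0,"ay":0,"az":0,"fingers":0.1},{"dx":0,"dy":0,"dz":0,"ax":0,"ay":0,"az":0,"fingers":0.1},{"dx":0,"dy":0,"dz":0,"ax":0,"ay":0,"az":0,"fingers":0.1}]' 40
```

```text
time: 18.02
tool_pos: [0.426, 0.2236, 0.0031]
tcp_rot: [0.415, 3.111, -0.002]
wrist_force: [-0.5, -0.2, -0.2]
width: 0.902
time: 18.65
tool_pos: [0.4264, 0.2238, 0.0042]
tcp_rot: [0.415, 3.11, -0.002]
wrist_force: [-1.3, -2.1, 7.2]
width: 0.727
```

```bash
python3 -m inch '[{"dx":0,"dy":0,"dz":-0.03,"ax":0,"ay":0,"az":0,"fingers":0.1},{"dx":0,"dy":0,"dz":-0.07,"ax":0,"ay":0,"az":0,"fingers":0.1},{"dx":0,"dy":0,"dz":-0.1,"ax":0,"ay":0,"az":0,"fingers":0.1},{"dx":0,"dy":0,"dz":-0.1,"ax":0,"ay":0,"az":0,"fingers":0.1},{"dx":0,"dy":0,"dz":-0.1,"ax":0,"ay":0,"az":0,"fingers":0.1}]' 40;python3 go.py 527.5 415.5 95 75;python3 -c "
from h import *
im,d=bot.read_camera('side');cv2.imwrite('pics/g6.png',cv2.resize(im[190:370,140:340],None,fx=3,fy=3))"
```

```text
time: 19.27
tool_pos: [0.4251, 0.2235, 0.1029]
tcp_rot: [0.415, 3.111, -0.003]
wrist_force: [-0.4, -1.0, -2.1]
width: 0.729
d [-0.0485  0.2122  0.0077] a [-0.09  0.16 -0.2 ] rows 3.5 0.0 q6 -37
```

View pics/g6.png

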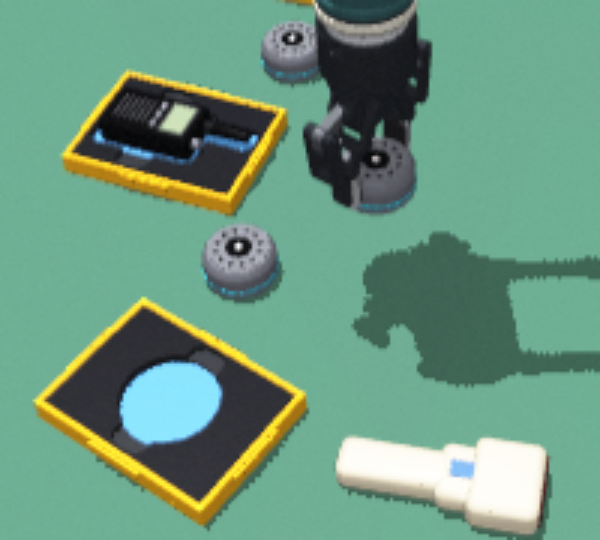

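The speaker is gripped and off the bench. I'll carry it to its tray.

```bash
python3 -m inch '[{"dx":-0.008,"dy":0.035,"dz":0,"ax":0,"ay":0,"az":0,"fingers":0.1},{"dx":-0.02,"dy":0.09,"dz":0,"ax":0,"ay":0,"az":0,"fingers":0.1},{"dx":-0.034,"dy":0.15,"dz":0.005,"ax":0,"ay":0,"az":0,"fingers":0.1},{"dx":-0.045,"dy":0.195,"dz":0.008,"ax":0,"ay":0,"az":0,"fingers":0.1},{"dx":-0.0485,"dy":0.212,"dz":0.008,"ax":0,"ay":0,"az":0,"fingers":0.1},{"dx":-0.0485,"dy":0.212,"dz":0.008,"ax":0,"ay":0,"az":0,"fingers":0.1},{"dx":-0.0485,"dy":0.212,"dz":0.008,"ax":0,"ay":0,"az":0,"fingers":0.1}]' 40;python3 go.py 527.5 415.5 18 75
```

```text
time: 20.2
tool_pos: [0.5256, 0.4134, 0.0926]
tcp_rot: [-0.416, -3.113, 0.008]
wrist_force: [-0.5, -2.1, -2.3]
width: 0.729
d [-0.0012  0.0029  0.0746] a [-0.3  -0.   -0.21] rows 1.2 0.0 q6 -37
```

Target z is about 16.2 at contact.

```bash
python3 -m inch '[{"dx":-0.001,"dy":0.002,"dz":0.03,"ax":-0.3,"ay":0,"az":0,"fingers":0.1},{"dx":-0.001,"dy":0.002,"dz":0.058,"ax":-0.3,"ay":0,"az":0,"fingers":0.1},{"dx":-0.001,"dy":0.002,"dz":0.068,"ax":-0.3,"ay":0,"az":0,"fingers":0.1},{"dx":-0.001,"dy":0.002,"dz":0.072,"ax":-0.3,"ay":0,"az":0,"fingers":0.1},{"dx":-0.001,"dy":0.002,"dz":0.074,"ax":-0.3,"ay":0,"az":0,"fingers":0.1},{"dx":-0.001,"dy":0.002,"dz":0.075,"ax":-0.3,"ay":0,"az":0,"fingers":0.1},{"dx":-0.001,"dy":0.002,"dz":0.075,"ax":-0.3,"ay":0,"az":0,"fingers":0.1},{"dx":-0.001,"dy":0.002,"dz":0.075,"ax":-0.3,"ay":0,"az":0,"fingers":0.1}]' 40; python3 go.py 527.5 415.5 16 75
```

```text
time: 21.2
tool_pos: [0.5273, 0.4149, 0.018]
tcp_rot: [0.416, 3.113, 0.001]
wrist_force: [0.5, -0.4, -2.6]
width: 0.724
d [-0.      0.0006  0.002 ] a [ 0.03  0.03 -0.21] rows 0.0 0.0 q6 -37
```

```bash
python3 -m inch '[{"dx":0,"dy":0,"dz":0.001,"ax":0,"ay":0,"az":0,"fingers":0.1},{"dx":0,"dy":0,"dz":0.002,"ax":0,"ay":0,"az":0,"fingers":0.1},{"dx":0,"dy":0,"dz":0.003,"ax":0,"ay":0,"az":0,"fingers":0.1},{"dx":0,"dy":0,"dz":0.003,"ax":0,"ay":0,"az":0,"fingers":0.1}]' 40
```

```text
time: 21.7
tool_pos: [0.5274, 0.415, 0.0162]
tcp_rot: [0.416, 3.113, 0.001]
wrist_force: [-2.2, -2.0, 4.3]
width: 0.726
```

```bash
python3 -m inch '[{"dx":0,"dy":0,"dz":0,"ax":0,"ay":0,"az":0,"fingers":0.55},{"dx":0,"dy":0,"dz":0,"ax":0,"ay":0,"az":0,"fingers":0.64},{"dx":0,"dy":0,"dz":0,"ax":0,"ay":0,"az":0,"fingers":0.64},{"dx":0,"dy":0,"dz":0,"ax":0,"ay":0,"az":0,"fingers":0.64},{"dx":0,"dy":0,"dz":-0.02,"ax":0,"ay":0,"az":0,"fingers":0.64},{"dx":0,"dy":0,"dz":-0.07,"ax":0,"ay":0,"az":0,"fingers":0.64},{"dx":0,"dy":0,"dz":-0.1,"ax":0,"ay":0,"az":0,"fingers":0.64}]' 40;python3 go.py 415.2 -226.5 110 81.8;python3 -c "
from h import *
im,d=bot.read_camera('side');cv2.imwrite('pics/g7.png',cv2.resize(im[190:370,140:340],None,fx=3,fy=3))"
```

```text
time: 22.58
tool_pos: [0.5287, 0.4161, 0.1205]
tcp_rot: [0.415, 3.11, 0.006]
wrist_force: [-0.5, 0.3, 0.2]
width: 0.821
d [-0.0589 -0.6499  0.008 ] a [ 0.23  0.21 -7.01] rows 10.4 0.7 q6 -110
```

View pics/g7.png

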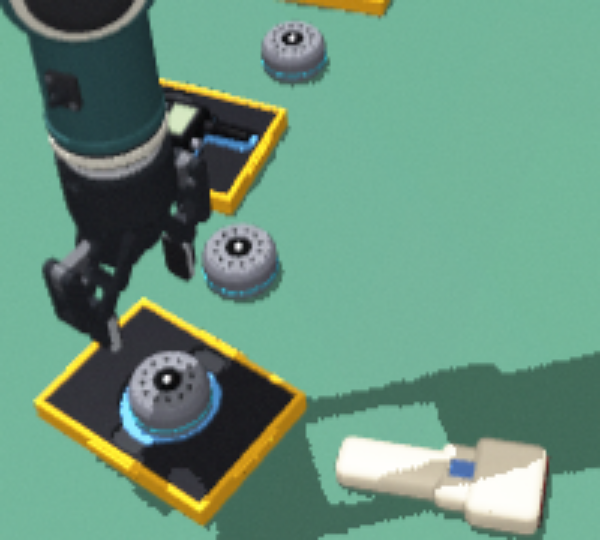

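The speaker sits flat in the round pocket at crop (168,392). Last is the charger.

```bash
python3 -m inch '[{"dx":-0.005,"dy":-0.06,"dz":0,"ax":0,"ay":0,"az":-1,"fingers":0.64},{"dx":-0.011,"dy":-0.12,"dz":0,"ax":0,"ay":0,"az":-2,"fingers":0.64},{"dx":-0.016,"dy":-0.18,"dz":0,"ax":0,"ay":0,"az":-3,"fingers":0.64},{"dx":-0.022,"dy":-0.24,"dz":0,"ax":0,"ay":0,"az":-4,"fingers":0.64},{"dx":-0.027,"dy":-0.3,"dz":0,"ax":0,"ay":0,"az":-5,"fingers":0.64},{"dx":-0.033,"dy":-0.36,"dz":0,"ax":0,"ay":0,"az":-6,"fingers":0.64},{"dx":-0.038,"dy":-0.42,"dz":0,"ax":0,"ay":0,"az":-7,"fingers":0.64},{"dx":-0.043,"dy":-0.48,"dz":0,"ax":0,"ay":0,"az":-7,"fingers":0.64},{"dx":-0.049,"dy":-0.54,"dz":0,"ax":0,"ay":0,"az":-7,"fingers":0.64},{"dx":-0.054,"dy":-0.6,"dz":0.005,"ax":0,"ay":0,"az":-7,"fingers":0.64},{"dx":-0.059,"dy":-0.65,"dz":0.008,"ax":0.2,"ay":0.2,"az":-7,"fingers":0.64},{"dx":-0.059,"dy":-0.65,"dz":0.008,"ax":0.2,"ay":0.2,"az":-7,"fingers":0.64},{"dx":-0.059,"dy":-0.65,"dz":0.008,"ax":0.2,"ay":0.2,"az":-7,"fingers":0.64},{"dx":-0.059,"dy":-0.65,"dz":0.008,"ax":0.2,"ay":0.2,"az":-7,"fingers":0.64}]' 40;python3 go.py 415.2 -226.5 6 81.8
```

```text
time: 24.38
tool_pos: [0.4177, -0.2239, 0.1119]
tcp_rot: [0.222, 3.128, 0.008]
wrist_force: [0.3, 0.9, -0.4]
width: 0.817
d [ 0.0026 -0.0034  0.1059] a [0.3  0.29 0.09] rows 1.7 0.0 q6 -110
```

```bash
python3 -m inch '[{"dx":0.002,"dy":-0.002,"dz":0.04,"ax":0.3,"ay":0.3,"az":0,"fingers":0.64},{"dx":0.002,"dy":-0.002,"dz":0.08,"ax":0.3,"ay":0.3,"az":0,"fingers":0.64},{"dx":0.002,"dy":-0.002,"dz":0.104,"ax":0.3,"ay":0.3,"az":0,"fingers":0.64},{"dx":0.002,"dy":-0.002,"dz":0.106,"ax":0.3,"ay":0.3,"az":0,"fingers":0.64},{"dx":0.002,"dy":-0.002,"dz":0.106,"ax":0.3,"ay":0.3,"az":0,"fingers":0.64},{"dx":0.002,"dy":-0.002,"dz":0.106,"ax":0.3,"ay":0.3,"az":0,"fingers":-0.1},{"dx":0.002,"dy":-0.002,"dz":0.106,"ax":0.3,"ay":0.3,"az":0,"fingers":-0.1},{"dx":0.002,"dy":-0.002,"dz":0.106,"ax":0.3,"ay":0.3,"az":0,"fingers":-0.1},{"dx":0.002,"dy":-0.002,"dz":0.106,"ax":0.3,"ay":0.3,"az":0,"fingers":-0.1},{"dx":0.002,"dy":-0.002,"dz":0.106,"ax":0.3,"ay":0.3,"az":0,"fingers":-0.1}]' 40; python3 -m inch '[{"dx":0,"dy":0,"dz":-0.03,"ax":0,"ay":0,"az":0,"fingers":-0.1},{"dx":0,"dy":0,"dz":-0.07,"ax":0,"ay":0,"az":0,"fingers":-0.1},{"dx":0,"dy":0,"dz":-0.1,"ax":0,"ay":0,"az":0,"fingers":-0.1},{"dx":0,"dy":0,"dz":-0.1,"ax":0,"ay":0,"az":0,"fingers":-0.1},{"dx":0,"dy":0,"dz":-0.1,"ax":0,"ay":0,"az":0,"fingers":-0.1}]' 40;python3 go.py 626.8 -153.4 95 93
```

```text
time: 25.62
tool_pos: [0.4176, -0.2259, 0.0077]
tcp_rot: [0.222, 3.131, -0.002]
wrist_force: [0.7, 1.8, 6.7]
width: 0.625
time: 26.25
tool_pos: [0.4165, -0.2254, 0.1068]
tcp_rot: [0.223, 3.132, -0.001]
wrist_force: [-0.1, 0.0, -1.1]
width: 0.617
d [-0.1979  0.101   0.0122] a [ -0.04   0.11 -11.14] rows 3.6 1.0 q6 -107
```

```bash
python3 -m inch '[{"dx":-0.03,"dy":0.015,"dz":0,"ax":0,"ay":0,"az":-2,"fingers":-0.1},{"dx":-0.08,"dy":0.04,"dz":0,"ax":0,"ay":0,"az":-5,"fingers":-0.1},{"dx":-0.13,"dy":0.066,"dz":0.005,"ax":0,"ay":0,"az":-8,"fingers":-0.1},{"dx":-0.18,"dy":0.092,"dz":0.01,"ax":0,"ay":0,"az":-11,"fingers":-0.1},{"dx":-0.198,"dy":0.101,"dz":0.012,"ax":0,"ay":0,"az":-11,"fingers":-0.1},{"dx":-0.198,"dy":0.101,"dz":0.012,"ax":0,"ay":0,"az":-11,"fingers":-0.1},{"dx":-0.198,"dy":0.101,"dz":0.012,"ax":0,"ay":0,"az":-11,"fingers":-0.1}]' 40;python3 go.py 627.5 -153.4 21.5 93;python3 -c "
from h import *
im,d=bot.read_camera('side');cv2.imwrite('pics/g8.png',cv2.resize(im[90:240,170:370],None,fx=3,fy=3))"
```

```text
time: 27.12
tool_pos: [0.6247, -0.1537, 0.0939]
tcp_rot: [0.078, -3.139, 0.0]
wrist_force: [-0.5, 0.6, -0.7]
width: 0.625
d [-0.0029  0.0002  0.0724] a [-0.02 -0.09 -0.17] rows 1.2 0.0 q6 -107
```

View pics/g8.png

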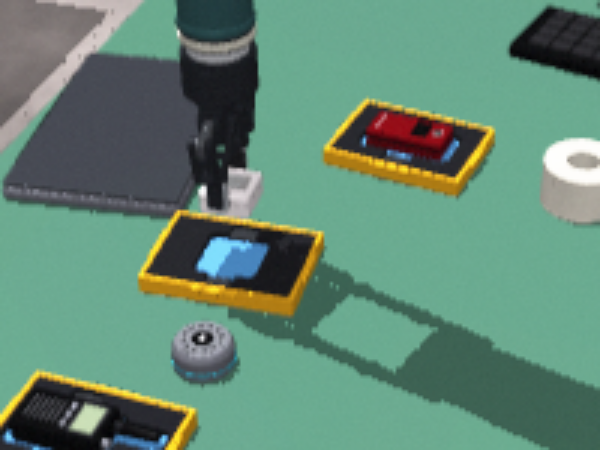

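The charger is level over its pocket. I'll lower it to contact, which I expect at z ≈ 19.7.

```bash
python3 -m inch '[{"dx":-0.002,"dy":0,"dz":0.03,"ax":0,"ay":0,"az":0,"fingers":-0.1},{"dx":-0.002,"dy":0,"dz":0.056,"ax":0,"ay":0,"az":0,"fingers":-0.1},{"dx":-0.002,"dy":0,"dz":0.066,"ax":0,"ay":0,"az":0,"fingers":-0.1},{"dx":-0.002,"dy":0,"dz":0.07,"ax":0,"ay":0,"az":0,"fingers":-0.1},{"dx":-0.002,"dy":0,"dz":0.072,"ax":0,"ay":0,"az":0,"fingers":-0.1},{"dx":-0.002,"dy":0,"dz":0.073,"ax":0,"ay":0,"az":0,"fingers":-0.1},{"dx":-0.002,"dy":0,"dz":0.073,"ax":0,"ay":0,"az":0,"fingers":-0.1},{"dx":-0.002,"dy":0,"dz":0.073,"ax":0,"ay":0,"az":0,"fingers":-0.1}]' 40; python3 -m inch '[{"dx":0,"dy":0,"dz":0.001,"ax":0,"ay":0,"az":0,"fingers":-0.1},{"dx":0,"dy":0,"dz":0.002,"ax":0,"ay":0,"az":0,"fingers":-0.1},{"dx":0,"dy":0,"dz":0.0025,"ax":0,"ay":0,"az":0,"fingers":-0.1},{"dx":0,"dy":0,"dz":0.0025,"ax":0,"ay":0,"az":0,"fingers":-0.1}]' 40
```

```text
time: 28.18
tool_pos: [0.6271, -0.1538, 0.0218]
tcp_rot: [-0.077, 3.141, -0.001]
wrist_force: [0.0, 0.3, -1.5]
width: 0.623
time: 28.68
tool_pos: [0.6272, -0.1539, 0.0197]
tcp_rot: [-0.077, 3.14, -0.001]
wrist_force: [-2.1, 0.6, 3.2]
width: 0.624
```

Contact. I'll release, lift and move aside for a final check.

```bash
python3 -m inch '[{"dx":0,"dy":0,"dz":0,"ax":0,"ay":0,"az":0,"fingers":0.4},{"dx":0,"dy":0,"dz":0,"ax":0,"ay":0,"az":0,"fingers":0.6},{"dx":0,"dy":0,"dz":0,"ax":0,"ay":0,"az":0,"fingers":0.6},{"dx":0,"dy":0,"dz":0,"ax":0,"ay":0,"az":0,"fingers":0.6},{"dx":0,"dy":0,"dz":-0.02,"ax":0,"ay":0,"az":0,"fingers":0.6},{"dx":0,"dy":0,"dz":-0.07,"ax":0,"ay":0,"az":0,"fingers":0.6},{"dx":0,"dy":0,"dz":-0.12,"ax":0,"ay":0,"az":0,"fingers":0.6},{"dx":0.06,"dy":0,"dz":-0.15,"ax":0,"ay":0,"az":0,"fingers":0.6},{"dx":0.12,"dy":0,"dz":-0.15,"ax":0,"ay":0,"az":0,"fingers":0.6},{"dx":0.18,"dy":0,"dz":-0.15,"ax":0,"ay":0,"az":0,"fingers":0.6},{"dx":0.2,"dy":0,"dz":-0.15,"ax":0,"ay":0,"az":0,"fingers":0.6},{"dx":0.2,"dy":0,"dz":-0.15,"ax":0,"ay":0,"az":0,"fingers":0.6}]' 40; python3 look.py|grep -v yel;python3 - <<'E'
from h import *
im,d=bot.read_camera('side');cv2.imwrite('pics/f1.png',im)
im,d=bot.read_camera('top');cv2.imwrite('pics/f2.png',cv2.resize(im[90:300,90:460],None,fx=2.1,fy=2.1,interpolation=cv2.INTER_CUBIC))
for n,h in dict(radio=.027,phone=.024,speaker=.032,charger=.028).items():
    for m,w,t in cand("top",n,im,d,.02):
        z=w[:,2]*1000;f=z>h*1000+3; q=w[f]
        if f.sum()>8:
            A=np.c_[q[:,:2]-q[:,:2].mean(0),np.ones(f.sum())];c=np.linalg.lstsq(A,q[:,2],rcond=None)[0]
            print(n,"top z",np.percentile(z,[50,90]).round(1),"tilt deg",np.degrees(c[:2]).round(1))
E
```

```text
time: 30.18
tool_pos: [0.4266, -0.1637, 0.1712]
tcp_rot: [-0.075, 3.138, -0.003]
wrist_force: [0.9, -0.1, 0.5]
width: 0.801
radio 0.84 [211.3, 116.6, 234.8, 166.4] top (array([651.8, 146.5]), array([135.2,  51.5]), -0.6) all [654.7 148.4] [137.5  52.1] -0.3 cen [669.2 147.4]
phone 0.64 [419.1, 167.8, 441.0, 206.4] top (array([ 466.6, -358.9]), array([251.2, 100. ]), -59.7) all [ 511.9 -436.7] [100.8  57.3] -2.1 cen [ 517.2 -439.2]
speaker 0.97 [172.9, 169.7, 193.2, 193.7] top (array([532.4, 265.5]), array([62.1, 58.8]), -3.0) all [533.3 265.1] [66.2 62.7] 0.1 cen [533.  264.8]
speaker 0.86 [118.4, 170.3, 141.0, 197.5] top (array([522.9, 414. ]), array([61.4, 58.8]), -41.5) all [524.9 417.1] [65.6 63. ] 89.4 cen [524.  417.1]
speaker 0.84 [264.6, 148.9, 286.1, 168.5] top (array([5.939e+02, 2.000e-01]), array([60.9, 60.5]), -0.5) all [5.939e+02 4.000e-01] [60.8 60.3] -0.6 cen [594.   2.]
charger 0.72 [317.9, 138.4, 340.2, 160.0] top (array([ 626.8, -155.3]), array([64.2, 62.5]), 88.7) all [ 624.8 -154.3] [63.6 61.2] 89.3 cen [ 625.5 -155.4]
scanner 0.83 [118.7, 234.1, 146.7, 291.4] top
[... 236 characters left out ...]
] -0.5 cen [645.3 146. ]
label_roll 0.86 [403.9, 249.5, 437.2, 283.3] top (array([ 297. , -396.3]), array([87.5, 85.1]), 71.1) all [ 295.8 -401.2] [86.9 86. ] 72.9 cen [ 295.2 -399.3]
blue [232. 144.] [655.3 131.4] [149.8  40.3] -8.3
blue [324. 153.] [ 625.6 -154.1] [72.6 64.7] 89.3
blue [419. 177.] [ 544.7 -418.6] [84.9 39.2] -41.8
blue [137. 184.] [525.9 409.6] [81.1 67.6] -13.9
radio top z [39.8 42.9] tilt deg [2.1 1.3]
phone top z [37.  39.9] tilt deg [-0.  -0.3]
phone top z [20.6 23.8] tilt deg [-19.1 118.9]
speaker top z [32.7 36. ] tilt deg [0.4 0.1]
speaker top z [33.3 36.3] tilt deg [0.5 0. ]
speaker top z [44.6 47.9] tilt deg [1.7 2.2]
charger top z [40.9 43.9] tilt deg [ 1.1 -0.9]
```

View pics/f1.png

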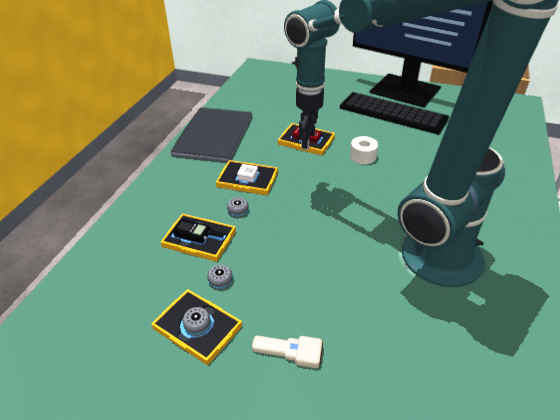

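View pics/f2.png

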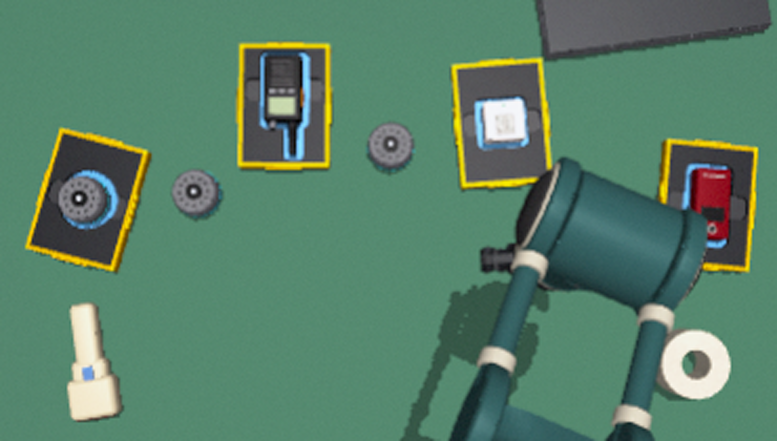

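All four tops sit about 12 mm above their bench heights, in line with resting on the pocket floors. The bystanders and look-alikes haven't moved, so I'll hand in.

```bash
python3 -c "
from workcell import bot
bot.finish_job()"
```

```text
the job is handed in; nothing more can be done
```

I put the radio, phone, speaker and charger, in that order, each into its own tray and handed the job in at about 30 s of the 106 s limit. Each was lowered until the wrist felt a light contact of 3 to 6 N, then released.

**What the last checks showed**
- **Seating:** each device's top measured about its own thickness plus the 12 mm floor height. The fitted tilts were 3° or less, about the noise of the depth reading, so I take all four as flat.
- **Fit:** the final pictures show every device inside its pocket outline and face up. The radio's antenna is in its channel.
- **Bystanders:** the scanner, the label roll and the two look-alike speakers measured at their starting places, within a few millimetres of noise.
- **Gripper:** it was open and clear of everything at hand-in.

**Disagreements**
- **Phone:** in the last top view the arm partly hid it, so one position reading was off. An earlier clear view and the final side view both showed it seated.
- **Scanner detector:** it also reported the radio tray as a "scanner" with low confidence, which I ignored.

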